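# Free a stalled bead tumbler and hold in its recessed reset

### The job

The bead tumbler has stalled on a packed load and tripped its overload. Draw the plain turned stirring stick out of the tool block and stir the beads round the bowl with its tip until every one has been shifted by more than its own width from where it lay, all of them staying in the bowl. Then, with the same stick, reach through the small round hole in the top of the tumbler's control box, push the recessed reset button fully down and finish while still gripping the stick and holding the button down; leave everything else on the bench where it is.

Things in the scene. Friction and masses are not known exactly. Their poses are not given: they have to be found in the camera images.
- stick_mid (a point): Stirring stick: plain turned light wood, 180 mm long, upright, tip down, in one of the tool block's holes (any of the three). Round shank 9 mm thick with a flat tip; from 118 to 168 mm above the tip a straight round handle 16 mm thick (the place to grip), then rounded off. No spoon bowl, no metal; 25 g. This point: on its axis half-way up, 90 mm above the tip; z from tip to handle.
- stick_tip (a point): The middle of the stick's flat lower end (tip), 90 mm below the point above along the stick; z points up along the stick to the handle.
- block: Tool block, dark wood, fixed, 70 mm (its x) by 210 mm (its y) by 55 mm high; origin under its centre. Three upright holes 10 mm wide, 40 mm deep, in a row along its y at -72, 0 and +72 mm; each holds one tool standing on the hole's bottom (15 mm above the bench), in any order: the stick (top 195 mm above the bench), the spoon or the gouge (tops 165 mm above the bench).
- bowl_floor (a point): Tumbler's round open grey bowl, fixed. This point: centre of its inner floor, 80 mm above the bench; z up, x and y mean nothing. Inside radius 76 mm at the floor, 82 mm at the rim, which is 54 mm above the floor. In the middle a fixed cone, radius 28 mm at the floor, narrower above, 44 mm tall, with a stud 8 mm thick to 64 mm above the floor: the beads lie in a ring-shaped trough 48 mm wide.
- bead0_c (a point): Turned wooden bead, one of six alike: a barrel 28 mm in diameter and 24 mm tall, standing on its end on the bowl's floor, 11 g, loose, waxed: it slides easily in the smooth bowl. This point is its centre, 12 mm above the floor. The six lie close together along a little over half of the trough; the rest of it is free.
- bead1_c (a point): Another of the six beads, the same in every way; this point is its centre.
- bead2_c (a point): Another of the six beads, the same in every way; this point is its centre.
- bead3_c (a point): Another of the six beads, the same in every way; this point is its centre.
- bead4_c (a point): Another of the six beads, the same in every way; this point is its centre.
- bead5_c (a point): Another of the six beads, the same in every way; this point is its centre.
- reset_hole (a point): Centre of the mouth of the reset hole in the flat aluminium top (100 mm above the bench) of the control box on the tumbler's base, 182 mm from the bowl's centre. Upright round hole 16 mm wide; a steel bezel round it is 27 mm across and 2.5 mm tall; z up out of it. The top is 110 by 90 mm and also bears a black timer dial (40 mm across, 16 mm tall) and a rocker switch.
- button_face (a point): Middle of the top face of the recessed reset button at the bottom of the hole, 20 mm below the mouth when released; black, 14 mm across. It moves down with the button.
- reset_button (a joint): Travel of the reset button in m: 0 released, 0.005 fully down (a hard stop). A spring pushes it back: about 1.7 N to start it, 5.9 N to hold it fully down. It does not latch.
- spoon: Bystander: wooden spoon standing bowl up in another hole of the tool block, 150 mm tall, its bowl 40 mm across; origin at its lower end.
- gouge: Bystander: carving gouge standing in another hole of the tool block, steel shank down, dark wooden handle 24 mm thick on top, 150 mm tall; origin at its lower end.
- sanding_block: Bystander: cork sanding block 110 by 60 by 32 mm, lying on the bench; origin under its centre.
- wax_tin: Bystander: round flat steel wax tin 75 mm across and 32 mm tall; origin under its centre.
- turned_bowl: Bystander: empty turned wooden bowl 120 mm across and 45 mm tall on the bench (not the tumbler's bowl); origin under its centre.
- turning_blank: Bystander: square piece of light wood 50 by 130 by 50 mm; origin under its centre.
- mallet: Bystander: joiner's wooden mallet lying on the bench, head 70 by 130 by 75 mm, handle 190 mm long to its -x side; origin under the head's centre.
Not all that is in view belongs to the job. What is meant by the part that bears stick_mid is not blue, green or yellow, and is the smaller of those in its own colour.

How it is judged:
By the outcome, as a careful person would: the job done as asked, in the order asked, and still so for the second after the job is handed in, while the arm keeps its last pose, push and grip.
It also fails if it takes over 58 s, if anything falls off the work surface, if the arm or the gripper's body presses on something with over 40 N, if the wrist force passes 120 N, or if a joint passes its speed limit or range.

### The arm

A 7-joint arm with a two-finger parallel gripper is mounted at the origin on the work surface. World frame = base frame: x ahead of the robot, y to its left, z up, the work surface at z = 0. Lengths are in m, angles in rad, forces in N, time in s.
With the tool pointing down it reaches from about 0.4 to 0.875 m from the base axis. Payload 19.3 kg.
Tool frame: the origin (TCP) lies between the finger pads; the fingertips stand 17 mm ahead of it and the grasp point (between the pads) lies 2 mm behind it (bot.finger_overhang is the distance from the TCP to the fingertips, in m); z points along the fingers, y is the line along which they close (so a half turn about z gives the same grasp; the last joint's range is limited). The gripper opens to 85 mm and grips with 20 to 120 N. Pads are 22 mm wide; open, the fingers measure 114 mm over their backs; the gripper's body (76 mm by 85 mm) begins 54 mm behind the grasp point. The pads swing forward as they close: fully open they stand 13 mm farther back than shut.
Start: joints at [1.034, 0.521, -0.036, 1.599, 0.021, 1.021, -0.113], TCP at [0.281, -0.558, 0.248] pointing down, gripper open.
Joint ranges: [-2.91, 2.91], [-0.3, 2.13], [-1.5, 1.42], [0.17, 2.43], [-1.26, 4.41], [0.16, 1.93], [-2.52, 2.52]. Speed limits (rad/s): [1.89, 1.89, 2.39, 2.39, 3.01, 3.01, 3.01].

### API

Orientations are given as [roll, pitch, yaw] about the fixed x, y, z axes, in that order (R = Rz(yaw) Ry(pitch) Rx(roll)).
In Python, from workcell import observe, grab_frame, bot gives the robot as it stands.
- The arm moves only by the shell command python3 -m crank 'ROWS' [FORCE]. ROWS is a JSON object of lists of equal length, an entry for each row: "linear": the shift along the world's x, y, z each as a share of 0.25 m, from -1 to 1, a list of three; "delta_rot": the turn, a rotation vector about the world's x, y, z each as a share of 30 degrees, from -1 to 1, a list of three; "fingers": the opening, from -1 (shut) to 1 (fully open). In form: {"linear": [[dx, dy, dz], ...], "delta_rot": [[rx, ry, rz], ...], "fingers": [fingers, ...]}. A call has 1 to 5 rows; each row is the pose to reach, as a shift and turn from the pose commanded when the call began; what a row does not reach only later rows make up. A row lasts 1/10 s, in which the tool goes at most 50 mm and 8.59 degrees, less where a joint would pass 70% of its speed; a pose out of reach is approached as far as the arm can. A call with a number of a shift or a turn outside -1 to 1 is refused whole. A call with a gripper value outside its range is refused whole. The fingers move at their own pace and stop on an object; FORCE is the grip in N (left out, the last holds). Time passes only in rows, so rows that repeat a pose let the fingers close. It gives the time, the measured TCP pose, the force, the opening and the grip force at its end, in the units of the state.
- observe(): the state, without advancing time (a new reading comes with each control period).
- grab_frame(name): name is "scene" or "top"; returns a dict with "image" (480x640x3 uint8, red, green, blue), "mtx" (3x3 intrinsics, pixels), "k1" (the pictures are not rectified: a ray, as slopes to the right and down, at radius r is drawn at 1 + k1 r^2 times it, then the intrinsics apply), "xyz" and "orientation" of the camera in the world. Camera axes: x right, y down, z forward; pixel columns grow to the right and rows downward; lengths in m; the calibration is good to about 2 mm. A picture is of the moment at which its call begins. There is no depth.
- bot.job_done(): hands the job in; it is judged then, once.
The state is a dict: "clock": time; "qpos": joint angles; "qd": joint speeds; "joint_efforts": joint torques, N m; "position": TCP position; "tool_rot": TCP orientation; "force": force on the tool from outside, world axes, zero at the start; "moment": the same for the moment, N m; "grip_width": finger opening in m; "finger_force": force on a finger pad.
Only numpy, scipy, OpenCV 4.12 (cv2) and the standard library are available. Lean on these libraries where they do the work, as an engineer would, in place of code of your own. Each camera call takes 0.05 s, during which the arm holds its last target. There are 200 camera calls.

## Working session

There is one attempt and no reset: what is moved stays moved. The work goes in short steps, Python scripts to look and compute and a shell command to move; the robot and the scene stay as the last step left them, time stands still between calls to the robot, and variables do not carry over. Pictures are saved under pics/ and viewed, at most 10 in all, crops included, and the job is handed in when it is done.

```bash
mkdir -p pics
cat > h.py <<'E'
import numpy as np, cv2
from scipy.spatial.transform import Rotation as R
from workcell import observe, grab_frame, bot
def cam(f):
    o=np.array(f["orientation"],float)
    return (o if o.shape==(3,3) else R.from_euler('xyz',o).as_matrix()), np.array(f["xyz"],float)
def ray(f,u,v):
    K=np.array(f["mtx"]); d=cv2.undistortPoints(np.array([[[u,v]]],float),K,np.array([f["k1"],0,0,0.]))[0,0]
    M,c=cam(f); return c, M@np.array([d[0],d[1],1])
def onz(f,u,v,z):
    c,d=ray(f,u,v); return c+d*(z-c[2])/d[2]
def px(f,P):
    M,c=cam(f); p=cv2.projectPoints((M.T@(np.atleast_2d(P)-c).T).T.copy(),np.zeros(3),np.zeros(3),np.array(f["mtx"]),np.array([f["k1"],0,0,0.]))[0]
    return p[:,0]
E
python3 - <<'E'
from h import *
import pickle
for n in("scene","top"):
    f=grab_frame(n); cv2.imwrite(f"pics/{n}0.png",f["image"][:,:,::-1]); print(n,f["mtx"],f["k1"],f["xyz"],f["orientation"])
    pickle.dump(f,open(n+"0.pkl","wb"))
print(observe())
E
```

```text
scene [[550.40877276   0.         313.05749661]
 [  0.         550.40877276 235.8218881 ]
 [  0.           0.           1.        ]] -0.09068795659143926 [ 1.3012707  -0.00188598  0.9895757 ] [-2.40917845  0.00887144  1.41817293]
top [[508.37079714   0.         320.73150532]
 [  0.         508.37079714 238.72167115]
 [  0.           0.           1.        ]] -0.05303943669559013 [0.35950667 0.09416108 1.23251814] [-3.0279904  -0.01480819 -1.54425316]
{'clock': 0.1, 'qpos': array([ 1.03380269,  0.52198082, -0.03631887,  1.59991934,  0.02120223,
        1.02112742, -0.11277459]), 'qd': array([-0.00026915, -0.0034234 , -0.00115453, -0.00268397, -0.00083826,
        0.00012784,  0.00020098]), 'joint_efforts': array([ 2.68004544e-03, -9.28497791e+01,  1.98360801e+00, -3.70536268e+01,
        1.81465043e-02,  5.32059858e-03,  7.52690062e-05]), 'position': array([ 0.28110566, -0.5579017 ,  0.24777826]), 'tool_rot': array([-3.14054579e+00,  7.98692787e-05,  4.66801276e-01]), 'force': array([-0.48505918, -0.26292173,  0.4847646 ]), 'moment': array([ 0.05178507, -0.02965675,  0.00112232]), 'finger_force': 0.0, 'grip_width': 0.08537528093333538}
```

View pics/scene0.png

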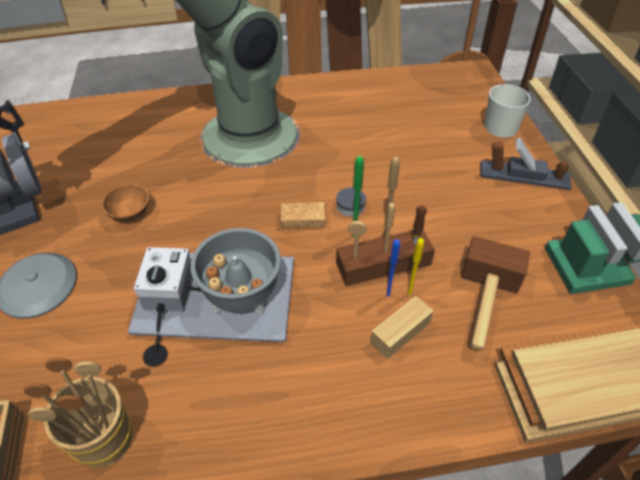

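View pics/top0.png

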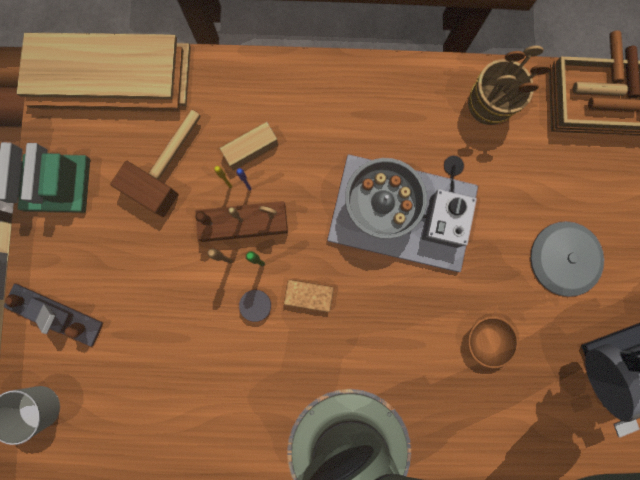

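The scene view shows the block at about (385,257), holding the spoon (357,230), a light stick in the middle hole (390,215) and the gouge (419,215). Green, blue, yellow and larger wood sticks stand around it. The bowl is at (237,265) and the box at (163,278). I'll zoom in on these.

Run:
```python
import pickle,cv2,numpy as np
s=pickle.load(open("scene0.pkl","rb"))["image"];t=pickle.load(open("top0.pkl","rb"))["image"]
a=cv2.resize(s[145:305,325:445],(480,600)[::1],interpolation=3)[:, :, ::-1]
b=cv2.resize(t[155:275,190:290],(320,384),interpolation=3)[:,:,::-1]
b=np.vstack([b,np.zeros((216,320,3),np.uint8)])
cv2.imwrite("pics/c1.png",np.hstack([a,b]))
cv2.imwrite("pics/c2.png",cv2.resize(t[145:275,325:485],(800,600),interpolation=3,fx=0,fy=0)[:,:,::-1])
```

```text
(no output)
```

View pics/c1.png

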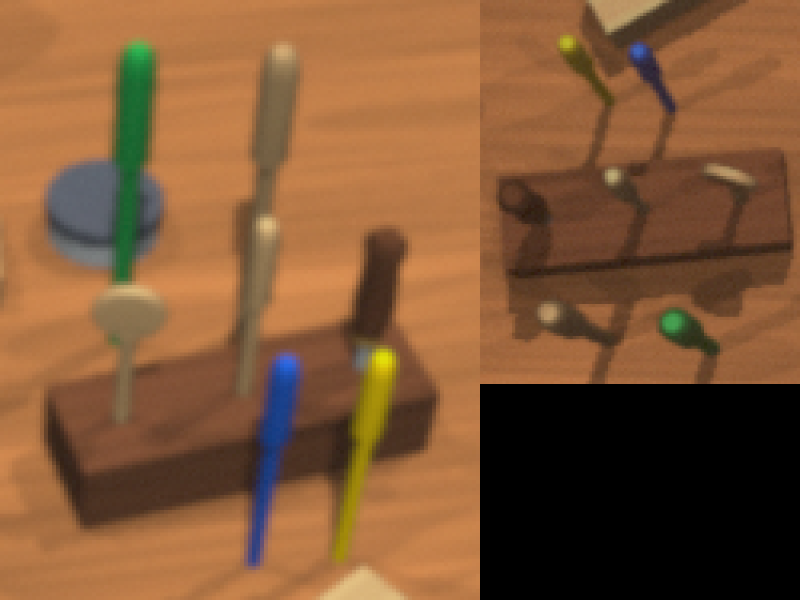

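View pics/c2.png

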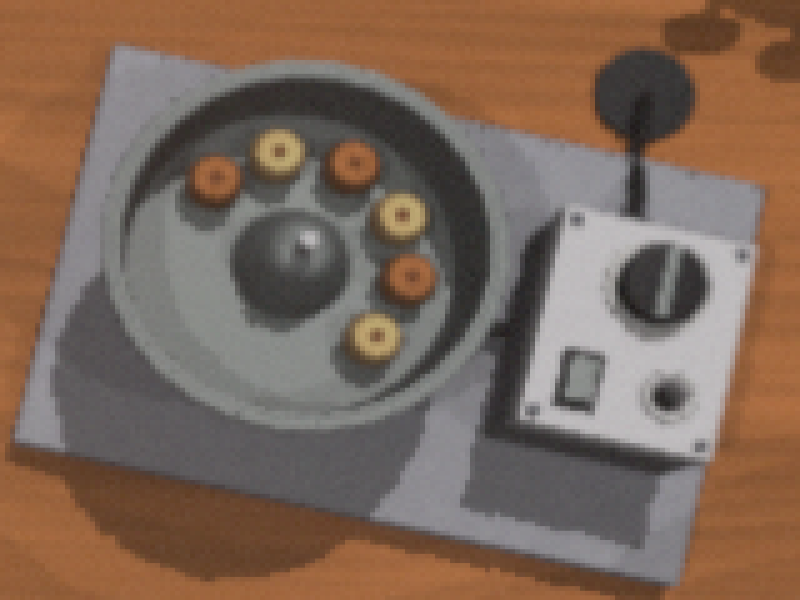

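The crops show the target: the smaller plain light stick in the block's middle hole, top about (231,211) in the top view and (391,205) in the scene view. The bigger light one is free-standing. Six beads lie on the bowl's upper and right side, and the reset hole is at top (459,231).

Run:
```python
from h import *
import pickle
s=pickle.load(open("scene0.pkl","rb"));t=pickle.load(open("top0.pkl","rb"))
np.set_printoptions(precision=4,suppress=True)
def tri(a,b):
    c1,d1=ray(t,*a);c2,d2=ray(s,*b);A=np.stack([d1,-d2],1);k=np.linalg.lstsq(A,c2-c1,rcond=None)[0]
    p,q=c1+k[0]*d1,c2+k[1]*d2;return (p+q)/2,np.linalg.norm(p-q)
print("stick top",tri((231.2,210.6),(391,204)),onz(t,231.2,210.6,.19),onz(s,391,204,.19))
print("stick base",onz(t,240,219.5,.055),onz(s,385.5,249.5,.055))
T=lambda x,y:(325+(x+.5)/5-.5,145+(y+.5)/(600/130)-.5)
h=onz(t,*T(668,398),.1025);print("hole",h, "scene px",px(s,h))
# bowl rim: gray contour
img=t["image"];hsv=cv2.cvtColor(img,cv2.COLOR_RGB2HSV)
rim=[onz(t,*T(*p),.134) for p in [(103,245),(507,245),(305,60),(305,430)]]
print("rim",np.array(rim))
print("bowlc",(rim[0]+rim[1])/2,(rim[2]+rim[3])/2,"stud",onz(t,*T(310,240),.144))
c=np.array([((rim[2]+rim[3])/2)[0],((rim[0]+rim[1])/2)[1]]);print(c,np.linalg.norm(h[:2]-c))
for p in [(216,178),(280,152),(353,165),(402,215),(411,277),(375,337)]:
    b=onz(t,*T(*p),.104)[:2];d=b-c;print("bead",b,np.hypot(*d),np.degrees(np.arctan2(d[1],d[0])))
for nm,P,Z in [("others: big",(550,313),.2),("green",(674,322),.2),("yel",(569,44),.2),("blue",(640,50),.2)]:
    u=190+(P[0]-480)/3.2;v=155+P[1]/3.2;print(nm,onz(t,u,v,Z))
for nm,P in [("big",(613,340)),("green",(712,350)),("yel",(610,102)),("blue",(672,108)),("spoonbase",(742,190)),]:
    print(nm,"base",onz(t,190+(P[0]-480)/3.2,155+P[1]/3.2,0.055 if 'sp' in nm else 0))
print("big",tri((211.9,252.8),(325+283/4,145+48/3.75)))
print("green",tri((250.6,255.6),(325+139/4,145+45/3.75)))
print("yel",tri((217.8,168.5),(325+383/4,145+352/3.75)))
print("blue",tri((240,170.6),(325+287/4,145+357/3.75)))
print("spoon",tri((190+(728-480)/3.2,155+176/3.2),(325+130/4,145+312/3.75)))
print("gouge",tri((190+(513-480)/3.2,155+192/3.2),(325+388/4,145+232/3.75)))
x,y=px(s,h)[0].astype(int);cv2.imwrite("pics/c3.png",cv2.resize(s["image"][220:320,125:295,::-1],(800,600)[:1]+(470,),interpolation=3))
```

```text
stick top (array([0.5319, 0.2698, 0.194 ]), np.float64(0.002515901804758865)) [0.5323 0.2692 0.19  ] [0.528  0.2725 0.19  ]
stick base [0.5342 0.2703 0.055 ] [0.5358 0.2712 0.055 ]
hole [ 0.5155 -0.2292  0.1025] scene px [[154.4894 256.2967]]
rim [[ 0.5775  0.0299  0.134 ]
 [ 0.583  -0.1487  0.134 ]
 [ 0.6709 -0.0582  0.134 ]
 [ 0.4913 -0.0602  0.134 ]]
bowlc [ 0.5802 -0.0594  0.134 ] [ 0.5811 -0.0592  0.134 ] stud [ 0.5806 -0.0599  0.144 ]
[ 0.5811 -0.0594] 0.18197755985587047
bead [ 0.6185 -0.0225] 0.05253459060242418 44.66299745285884
bead [ 0.6324 -0.0515] 0.05195680977694565 8.819537695070375
bead [ 0.627  -0.0848] 0.05242337138738432 -28.987668963290297
bead [ 0.6026 -0.1074] 0.052528747548405336 -65.87954079616553
bead [ 0.5718 -0.1117] 0.05305750395364306 -100.14466497811071
bead [ 0.5415 -0.0955] 0.0535697385824834 -137.62314866457712
others: big [0.4426 0.3029 0.2   ]
green [0.4391 0.2237 0.2   ]
yel [0.6179 0.2996 0.2   ]
blue [0.6152 0.2533 0.2   ]
big base [0.4395 0.2945 0.    ]
green base [0.434  0.2191 0.    ]
yel base [0.6231 0.3054 0.    ]
blue base [0.6197 0.2574 0.    ]
spoonbase base [0.5484 0.1962 0.055 ]
big (array([0.4401, 0.298 , 0.2367]), np.float64(0.005148428270465393))
green (array([0.436 , 0.2206, 0.2459]), np.float64(0.005225851700324437))
yel (array([0.6238, 0.3064, 0.1814]), np.float64(0.005906870055379131))
blue (array([0.6202, 0.2588, 0.1822]), np.float64(0.0053942090639458136))
spoon (array([0.5434, 0.1996, 0.1454]), np.float64(0.0027597694613688936))
gouge (array([0.5252, 0.3404, 0.1676]), np.float64(0.0046576357816307985))
```

View pics/c3.png

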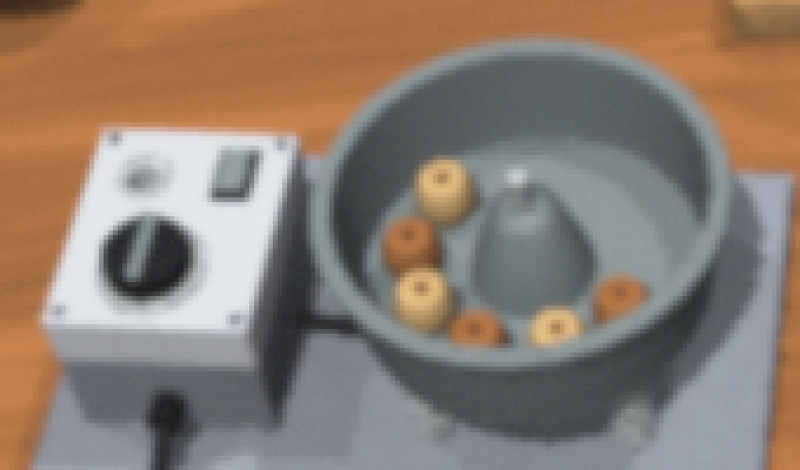

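The scene crop agrees: hole at about (156,257) px against 154,256 projected from the top view. Bowl centre to hole measures 182 mm, the holes are 72 mm apart, and the stick top is at z 0.194. Moving over the stick now.

```bash
python3 -m crank '{"linear":[[0.56,0.8,0.2],[0.56,0.8,0.2],[0.56,0.8,0.2],[0.56,0.8,0.2],[0.56,0.8,0.2]],"delta_rot":[[0,0,0.8],[0,0,0.8],[0,0,0.8],[0,0,0.8],[0,0,0.8]],"fingers":[0.2,0.2,0.2,0.2,0.2]}' 40
python3 -m crank '{"linear":[[0.28,0.92,0],[0.28,0.92,0],[0.28,0.92,0],[0.28,0.92,0],[0.28,0.92,0]],"delta_rot":[[0,0,0.8],[0,0,0.8],[0,0,0.8],[0,0,0.8],[0,0,0.8]],"fingers":[0.2,0.2,0.2,0.2,0.2]}'
python3 -m crank '{"linear":[[0.12,0.92,0],[0.12,0.92,0],[0.12,0.92,0],[0.12,0.92,0],[0.12,0.92,0]],"delta_rot":[[0,0,0.77],[0,0,0.77],[0,0,0.77],[0,0,0.77],[0,0,0.77]],"fingers":[0.2,0.2,0.2,0.2,0.2]}'
```

```text
clock: 0.6
position: [0.4219, -0.3564, 0.2986]
tool_rot: [-3.141, 0.0, 0.886]
force: [1.7, -0.4, 0.1]
grip_width: 0.0515
finger_force: 0.0
clock: 1.1
position: [0.4915, -0.1254, 0.2983]
tool_rot: [-3.142, -0.0, 1.306]
force: [0.5, -0.9, 0.4]
grip_width: 0.0514
finger_force: 0.0
clock: 1.6
position: [0.5209, 0.1055, 0.2982]
tool_rot: [-3.142, -0.001, 1.71]
force: [0.2, -0.8, -0.0]
grip_width: 0.051
finger_force: 0.0
```

```bash
python3 -m crank '{"linear":[[0.048,0.66,0],[0.048,0.66,0],[0.048,0.66,0],[0.048,0.66,0],[0.048,0.66,0]],"delta_rot":[[0,0,0],[0,0,0],[0,0,0],[0,0,0],[0,0,0]],"fingers":[0.2,0.2,0.2,0.2,0.2]}'
python3 - <<'E'
from h import *
o=observe();print(o["position"],o["qpos"])
s=grab_frame("scene");cv2.imwrite("pics/s1.png",cv2.resize(s["image"][100:310,300:470,::-1],(486,600),interpolation=3))
E
```

```text
clock: 2.1
position: [0.5324, 0.2696, 0.2977]
tool_rot: [-3.14, -0.001, 1.711]
force: [0.3, -1.4, -0.4]
grip_width: 0.0515
finger_force: 0.0
[0.53238167 0.26960072 0.2976533 ] [-0.16743081  0.47958137 -0.57807009  1.59696508  0.27838335  1.14923622
 -0.66798448]
```

View pics/s1.png

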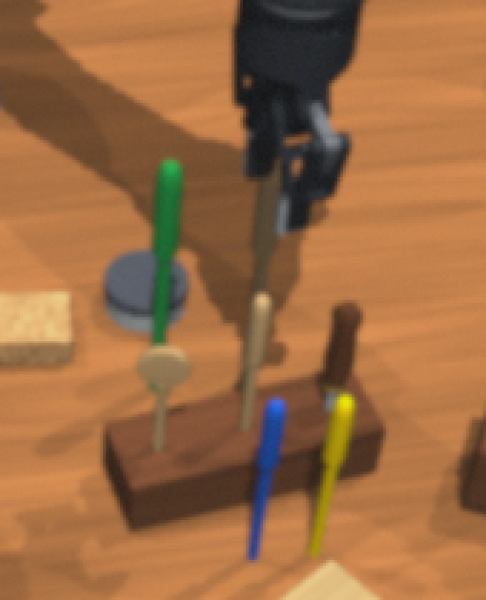

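The gripper is centred over the stick, at about (258,300) in the crop, and clear of its neighbours. Descending to grip.

```bash
python3 -m crank '{"linear":[[0,0,-0.15],[0,0,-0.3],[0,0,-0.45],[0,0,-0.566],[0,0,-0.566]],"delta_rot":[[0,0,0],[0,0,0],[0,0,0],[0,0,0],[0,0,0]],"fingers":[0.2,0.2,0.2,0.2,0.2]}'
python3 -m crank '{"linear":[[0,0,0],[0,0,0],[0,0,0],[0,0,0],[0,0,0]],"delta_rot":[[0,0,0],[0,0,0],[0,0,0],[0,0,0],[0,0,0]],"fingers":[-0.2,-0.6,-1,-1,-1]}' 60
python3 -m crank '{"linear":[[0,0,0],[0,0,0],[0,0,0]],"delta_rot":[[0,0,0],[0,0,0],[0,0,0]],"fingers":[-1,-1,-1]}' 60
```

```text
clock: 2.65
position: [0.5321, 0.264, 0.1536]
tool_rot: [-3.136, 0.003, 1.706]
force: [0.4, 0.1, 0.0]
grip_width: 0.0514
finger_force: 0.0
clock: 3.15
position: [0.5343, 0.2672, 0.1587]
tool_rot: [3.139, -0.001, 1.707]
force: [1.2, -0.7, 8.4]
grip_width: 0.0144
finger_force: 58.4
clock: 3.45
position: [0.5342, 0.2672, 0.1587]
tool_rot: [3.139, -0.001, 1.707]
force: [1.0, -0.5, 8.2]
grip_width: 0.0145
finger_force: 58.4
```

```bash
python3 -m crank '{"linear":[[0,0,0.06],[0,0,0.12],[0,0,0.18],[0,0,0.24],[0,0,0.3]],"delta_rot":[[0,0,0],[0,0,0],[0,0,0],[0,0,0],[0,0,0]],"fingers":[-1,-1,-1,-1,-1]}'
python3 -m crank '{"linear":[[0,0,0.1],[0,0,0.2],[0,0,0.3],[0,0,0.4],[0,0,0.4]],"delta_rot":[[0,0,0],[0,0,0],[0,0,0],[0,0,0],[0,0,0]],"fingers":[-1,-1,-1,-1,-1]}'
python3 - <<'E'
from h import *
import pickle
o=observe();print(o["position"],o["tool_rot"],o["qpos"])
s=grab_frame("scene");t=grab_frame("top")
a=cv2.resize(s["image"][100:270,330:470],(494,600),interpolation=3)
b=cv2.resize(t["image"][150:290,180:280],(300,420),interpolation=3);b=np.vstack([b,np.zeros((180,300,3),np.uint8)])
cv2.imwrite("pics/s2.png",np.hstack([a,b])[:,:,::-1])
E
```

```text
clock: 3.95
position: [0.5331, 0.2669, 0.2335]
tool_rot: [3.141, -0.0, 1.708]
force: [0.6, 0.1, -0.3]
grip_width: 0.0149
finger_force: 58.7
clock: 4.45
position: [0.5338, 0.2676, 0.3358]
tool_rot: [3.137, -0.002, 1.708]
force: [0.5, 0.7, 0.3]
grip_width: 0.0142
finger_force: 58.7
[0.53378681 0.26762847 0.33578085] [ 3.13732665e+00 -1.72633532e-03  1.70775529e+00] [-0.15764153  0.44654673 -0.58661159  1.54760644  0.258159    1.22087772
 -0.64988609]
```

View pics/s2.png

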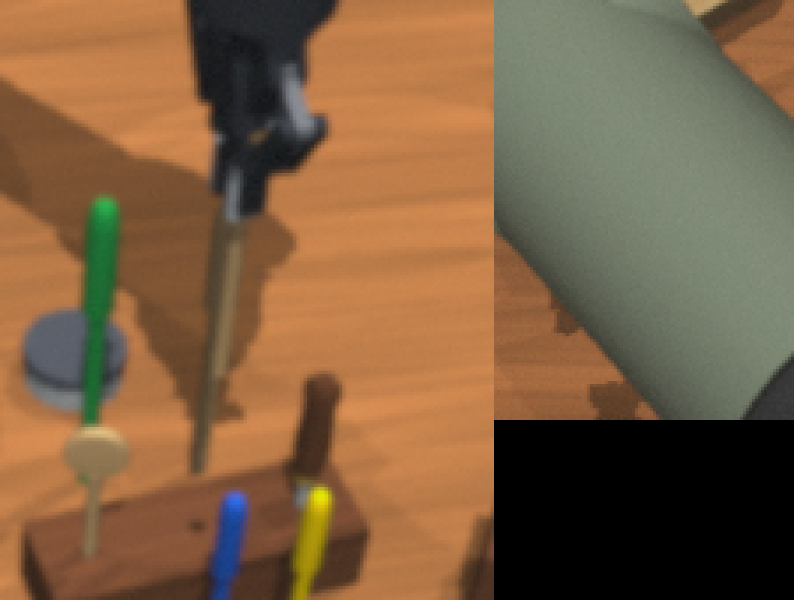

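Run:
```python
from h import *
s=grab_frame("scene")
print(onz(s,386.1,233.2,.192),px(s,[.5338,.2676,.192]), onz(s,156.2,257.2,.1025), onz(s,330+197*140/494,100+525*170/600,.055))
```

```text
[0.60730709 0.24235421 0.192     ] [[389.47677226 205.55064464]] [ 0.51864449 -0.2254452   0.1025    ] [0.53376991 0.27246164 0.055     ]
```

The bend at crop (215,378), px (391,207), is the tip of the drawn stick, with the larger bystander stick behind it. That matches the tip position I predicted under the TCP. Moving over the free part of the bowl.

```bash
python3 -m crank '{"linear":[[0.03,-0.18,0],[0.06,-0.36,0],[0.09,-0.54,0],[0.12,-0.72,0],[0.15,-0.9,0]],"delta_rot":[[0,0,0],[0,0,0],[0,0,0],[0,0,0],[0,0,0]],"fingers":[-1,-1,-1,-1,-1]}' 80
python3 -m crank '{"linear":[[0,-0.1,0],[0,-0.19,0],[0,-0.19,0],[0,-0.19,0]],"delta_rot":[[0,0,0],[0,0,0],[0,0,0],[0,0,0]],"fingers":[-1,-1,-1,-1]}'
python3 - <<'E'
from h import *
o=observe();print(o["position"],o["qpos"])
s=grab_frame("scene");p=o["position"]-[0,0,.1437];print(px(s,p))
cv2.imwrite("pics/s3.png",cv2.resize(s["image"][160:320,150:310,::-1],(600,600),interpolation=3))
E
```

```text
clock: 5.1
position: [0.5704, 0.0399, 0.3312]
tool_rot: [-3.14, -0.0, 1.708]
force: [1.1, 0.8, -0.0]
grip_width: 0.0147
finger_force: 77.9
clock: 5.5
position: [0.5704, -0.0057, 0.3312]
tool_rot: [-3.14, -0.0, 1.707]
force: [0.4, 1.1, -0.6]
grip_width: 0.0144
finger_force: 77.9
[ 0.57042013 -0.00566477  0.33119995] [ 0.28611173  0.39523012 -0.5224499   1.62161218  0.20853494  1.18201978
 -0.14629437]
[[258.1929024  235.97102721]]
```

View pics/s3.png

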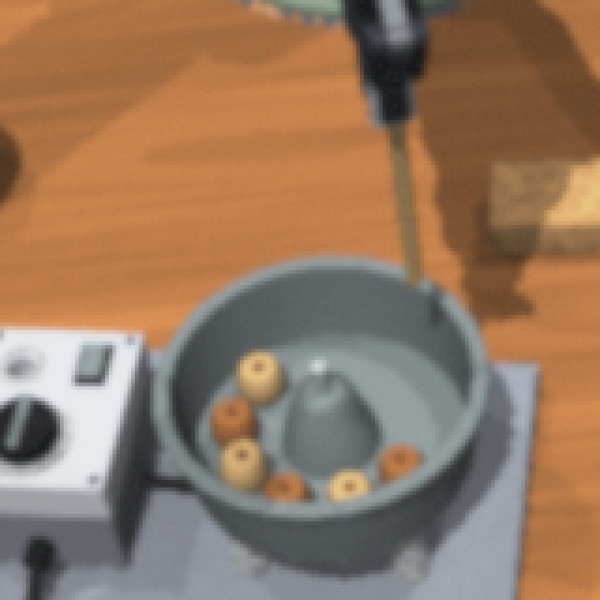

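The tip is at px (260,236.5), within about 1 mm of where it should be once the constant camera bias is allowed for. Lowering it into the free trough.

```bash
python3 -m crank '{"linear":[[0,0,-0.12],[0,0,-0.24],[0,0,-0.33],[0,0,-0.4],[0,0,-0.4]],"delta_rot":[[0,0,0],[0,0,0],[0,0,0],[0,0,0],[0,0,0]],"fingers":[-1,-1,-1,-1,-1]}'
python3 -m crank '{"linear":[[0,0,0],[0,0,0]],"delta_rot":[[0,0,0],[0,0,0]],"fingers":[-1,-1]}'
python3 - <<'E'
import numpy as np
c=np.array([.5810,-.0594]);p0=None
for a in range(100,-80,-10):
    p=c+.054*np.array([np.cos(np.radians(a)),np.sin(np.radians(a))]); print(a,p.round(4),p0 is not None and ((p-p0)/.25).round(3)); p0=p
E
```

```text
clock: 6.05
position: [0.5696, -0.0045, 0.2297]
tool_rot: [-3.138, -0.001, 1.709]
force: [-0.4, -0.6, -0.1]
grip_width: 0.0144
finger_force: 78.0
clock: 6.25
position: [0.5712, -0.0051, 0.2329]
tool_rot: [3.14, 0.0, 1.708]
force: [0.4, -0.4, 0.2]
grip_width: 0.0142
finger_force: 78.0
100 [ 0.5716 -0.0062] False
90 [ 0.581  -0.0054] [0.038 0.003]
80 [ 0.5904 -0.0062] [ 0.038 -0.003]
70 [ 0.5995 -0.0087] [ 0.036 -0.01 ]
60 [ 0.608  -0.0126] [ 0.034 -0.016]
50 [ 0.6157 -0.018 ] [ 0.031 -0.022]
40 [ 0.6224 -0.0247] [ 0.027 -0.027]
30 [ 0.6278 -0.0324] [ 0.022 -0.031]
20 [ 0.6317 -0.0409] [ 0.016 -0.034]
10 [ 0.6342 -0.05  ] [ 0.01  -0.036]
0 [ 0.635  -0.0594] [ 0.003 -0.038]
-10 [ 0.6342 -0.0688] [-0.003 -0.038]
-20 [ 0.6317 -0.0779] [-0.01  -0.036]
-30 [ 0.6278 -0.0864] [-0.016 -0.034]
-40 [ 0.6224 -0.0941] [-0.022 -0.031]
-50 [ 0.6157 -0.1008] [-0.027 -0.027]
-60 [ 0.608  -0.1062] [-0.031 -0.022]
-70 [ 0.5995 -0.1101] [-0.034 -0.016]
```

```bash
python3 -m crank '{"linear":[[0.024,-0.002,-0.012],[0.047,-0.001,-0.012],[0.069,-0.003,-0.012],[0.092,-0.008,-0.012],[0.113,-0.014,-0.012]],"delta_rot":[[0,0,0],[0,0,0],[0,0,0],[0,0,0],[0,0,0]],"fingers":[-1,-1,-1,-1,-1]}'
python3 -m crank '{"linear":[[0.021,-0.009,0],[0.040,-0.020,0],[0.059,-0.032,0],[0.076,-0.048,0],[0.092,-0.064,0]],"delta_rot":[[0,0,0],[0,0,0],[0,0,0],[0,0,0],[0,0,0]],"fingers":[-1,-1,-1,-1,-1]}'
cat > look.py <<'E'
import sys
from h import *
s=grab_frame("scene");o=observe();p=o["position"];c=np.array([.5810,-.0594]);d=p[:2]-c
print("tcp",p.round(4),"tip z",round(p[2]-.1437,4),"r,ang",np.hypot(*d).round(4),np.degrees(np.arctan2(d[1],d[0])).round(1),o["force"].round(1))
im=s["image"];hsv=cv2.cvtColor(im,cv2.COLOR_RGB2HSV)
m=((hsv[...,1]>95)&(hsv[...,2]>60)).astype(np.uint8)
z=np.zeros_like(m);e=[tuple(px(s,[c[0]+.08*np.cos(a),c[1]+.08*np.sin(a),.128])[0].astype(int)) for a in np.linspace(0,6.28,40)]
cv2.fillPoly(z,[np.array(e,dtype=np.int32)],1);m&=z
for nm,mm in (("all",m),):
    n,l,st,ce=cv2.connectedComponentsWithStats(mm)
    for i in range(1,n):
        if st[i,4]>25:
            q=onz(s,*ce[i],.092)[:2]-[.0025,.0035]-c;print(st[i,:5],ce[i].round(1),"r",np.hypot(*q).round(3),"a",np.degrees(np.arctan2(q[1],q[0])).round(0))
cv2.imwrite(sys.argv[1],cv2.resize(im[200:320,170:300,::-1],(650,600),interpolation=3))
E
python3 look.py pics/s4.png
```

```text
clock: 6.75
position: [0.5996, -0.0093, 0.2288]
tool_rot: [3.142, -0.0, 1.708]
force: [-1.0, -0.6, -0.2]
grip_width: 0.0144
finger_force: 78.0
clock: 7.25
position: [0.6223, -0.0256, 0.2288]
tool_rot: [-3.142, 0.0, 1.708]
force: [-0.6, -0.6, -0.3]
grip_width: 0.0144
finger_force: 78.0
tcp [ 0.6228 -0.0264  0.2287] tip z 0.085 r,ang 0.0532 38.3 [-0.1 -1.4 -0.8]
[207 254  25  39 411] [216.7 274.7] r 0.045 a -98.0
[247 258  11  33  57] [253.  278.7] r 0.033 a 61.0
```

```bash
python3 -m crank '{"linear":[[0.014,-0.018,0],[0.025,-0.037,0],[0.035,-0.058,0],[0.042,-0.079,0],[0.047,-0.101,0]],"delta_rot":[[0,0,0],[0,0,0],[0,0,0],[0,0,0],[0,0,0]],"fingers":[-1,-1,-1,-1,-1]}'
python3 look.py pics/s5.png
```

```text
clock: 7.8
position: [0.6339, -0.0509, 0.2288]
tool_rot: [3.142, 0.0, 1.708]
force: [0.8, -0.6, -0.2]
grip_width: 0.0144
finger_force: 77.9
tcp [ 0.6339 -0.052   0.2287] tip z 0.085 r,ang 0.0535 8.0 [-1.  -0.5 -0.1]
[204 254  25  39 405] [214. 273.] r 0.051 a -103.0
[239 262   7  28  53] [241.8 275.8] r 0.008 a 54.0
```

View pics/s5.png

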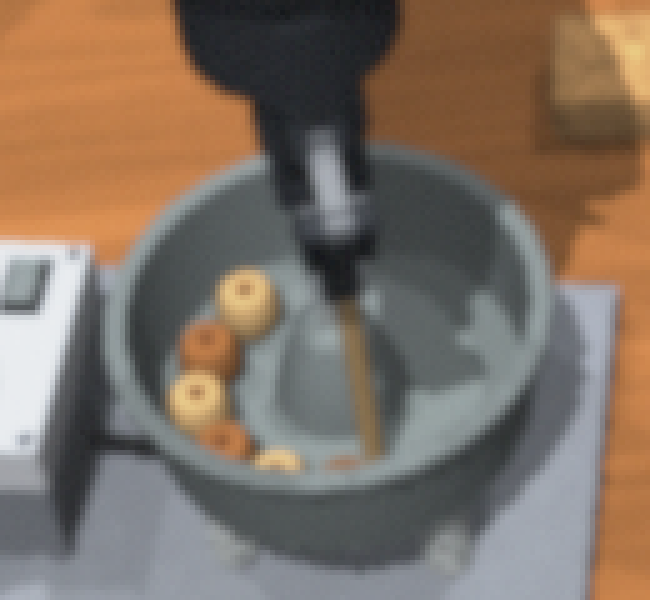

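The sweep is working: the tip is at the front of the trough and pushing the chain of beads along. Continuing.

```bash
python3 -m crank '{"linear":[[0.003,-0.022,0],[0.003,-0.045,0],[0.001,-0.068,0],[-0.003,-0.090,0],[-0.010,-0.112,0]],"delta_rot":[[0,0,0],[0,0,0],[0,0,0],[0,0,0],[0,0,0]],"fingers":[-1,-1,-1,-1,-1]}' |grep -E "pos|force"
python3 -m crank '{"linear":[[-0.009,-0.021,0],[-0.020,-0.040,0],[-0.032,-0.059,0],[-0.048,-0.076,0],[-0.064,-0.092,0]],"delta_rot":[[0,0,0],[0,0,0],[0,0,0],[0,0,0],[0,0,0]],"fingers":[-1,-1,-1,-1,-1]}' |grep -E "pos|force"
cat > look.py <<'E'
import sys
from h import *
c=np.array([.5810,-.0594])
def beads(f,B=(0,0)):
    hsv=cv2.cvtColor(f["image"],cv2.COLOR_RGB2HSV)
    z=np.zeros(hsv.shape[:2],np.uint8);e=[px(f,[c[0]+.08*np.cos(a),c[1]+.08*np.sin(a),.13])[0].astype(int) for a in np.linspace(0,6.28,60)]
    cv2.fillPoly(z,[np.array(e,dtype=np.int32)],1)
    S,V,H=hsv[...,1],hsv[...,2],hsv[...,0]
    for nm,mm in (("yel",(H>=15)&(H<30)&(S>80)&(V>110)),("red",(H<15)&(S>110)&(V>60))):
        n,l,st,ce=cv2.connectedComponentsWithStats(mm.astype(np.uint8)&z)
        for i in range(1,n):
            if st[i,4]>12:
                q=onz(f,*ce[i],.096)[:2]+B-c;print(nm,st[i,:5],"r",np.hypot(*q).round(3),"a",np.degrees(np.arctan2(q[1],q[0])).round(0))
if __name__=="__main__":
    o=observe();p=o["position"];d=p[:2]-c
    print("tcp",p.round(4),"tip z",round(p[2]-.1437,4),"r,ang",np.hypot(*d).round(4),np.degrees(np.arctan2(d[1],d[0])).round(1),o["force"].round(1))
    for n,B in (("scene",(-.003,-.0035)),("top",(0,0))): print(n);beads(grab_frame(n),B)
E
python3 look.py
```

```text
position: [0.6297, -0.0784, 0.2281]
force: [-7.2, 2.0, 1.6]
finger_force: 79.0
position: [0.6147, -0.1006, 0.2287]
force: [-2.6, 3.5, 1.0]
finger_force: 78.3
tcp [ 0.6147 -0.1006  0.2287] tip z 0.085 r,ang 0.0532 -50.7 [-2.6  3.5  1. ]
scene
yel [216 249  13  11  93] r 0.064 a -153.0
yel [201 260  22  31 292] r 0.054 a -94.0
red [207 256   6  10  46] r 0.073 a -128.0
red [202 276  12  11  91] r 0.064 a -83.0
top
yel [404 182   7   7  32] r 0.065 a -56.0
yel [406 202  10  10  78] r 0.064 a -101.0
yel [391 219   9   9  58] r 0.058 a -152.0
red [386 170  11  11  94] r 0.062 a -16.0
red [405 190  11  11  97] r 0.063 a -77.0
red [400 213  11  11  95] r 0.063 a -127.0
```

Top-view blobs put the beads at -16, about -52, -77, -101, -127 and -152°, all against the outer wall. The tip has slipped inside the first bead, so the last bead hasn't moved far enough yet. I'll relieve the load, lift, go back behind the first bead and check the stick for tilt.

```bash
python3 -m crank '{"linear":[[-0.01,0.012,0],[-0.02,0.025,0],[-0.02,0.025,0.07],[-0.02,0.025,0.18],[-0.02,0.025,0.3]],"delta_rot":[[0,0,0],[0,0,0],[0,0,0],[0,0,0],[0,0,0]],"fingers":[-1,-1,-1,-1,-1]}' |grep -E "pos|force"
python3 -m crank '{"linear":[[0.04,0.1,0],[0.08,0.2,0],[0.11,0.22,0],[0.11,0.22,0],[0.11,0.22,0]],"delta_rot":[[0,0,0],[0,0,0],[0,0,0],[0,0,0],[0,0,0]],"fingers":[-1,-1,-1,-1,-1]}' |grep -E "pos|force"
python3 look.py
python3 - <<'E'
from h import *
s=grab_frame("scene");t=grab_frame("top");p=observe()["position"]
print(px(s,p-[0,0,.1437]),px(t,p-[0,0,.1437]))
a=cv2.resize(s["image"][190:310,190:290],(500,600),interpolation=3);b=cv2.resize(t["image"][150:250,340:390+0],(300,600),interpolation=3)
cv2.imwrite("pics/s6.png",np.hstack([a,b])[:,:,::-1])
E
```

```text
position: [0.6101, -0.0952, 0.3045]
force: [0.1, 1.1, 0.4]
finger_force: 78.2
position: [0.6376, -0.0411, 0.3036]
force: [-0.4, -0.5, 0.3]
finger_force: 78.2
tcp [ 0.6376 -0.0411  0.3036] tip z 0.1599 r,ang 0.0595 18.0 [-0.4 -0.5  0.3]
scene
yel [240 239   9  34 100] r 0.051 a 163.0
yel [218 249  12  13 127] r 0.06 a -153.0
yel [201 264  13  13 132] r 0.066 a -107.0
yel [209 283  12   9  66] r 0.057 a -60.0
red [207 255  13  13 113] r 0.066 a -130.0
red [202 276  12  11  92] r 0.063 a -83.0
top
yel [401 179  10  10  71] r 0.064 a -50.0
yel [406 202  10  10  79] r 0.064 a -101.0
yel [390 219  10  10  77] r 0.057 a -153.0
red [386 171  11  10  75] r 0.06 a -15.0
red [405 190  11  11 102] r 0.063 a -77.0
red [400 213  11  11  95] r 0.063 a -128.0
[[243.98667353 273.43409294]] [[379.26050358 169.07315478]]
```

View pics/s6.png

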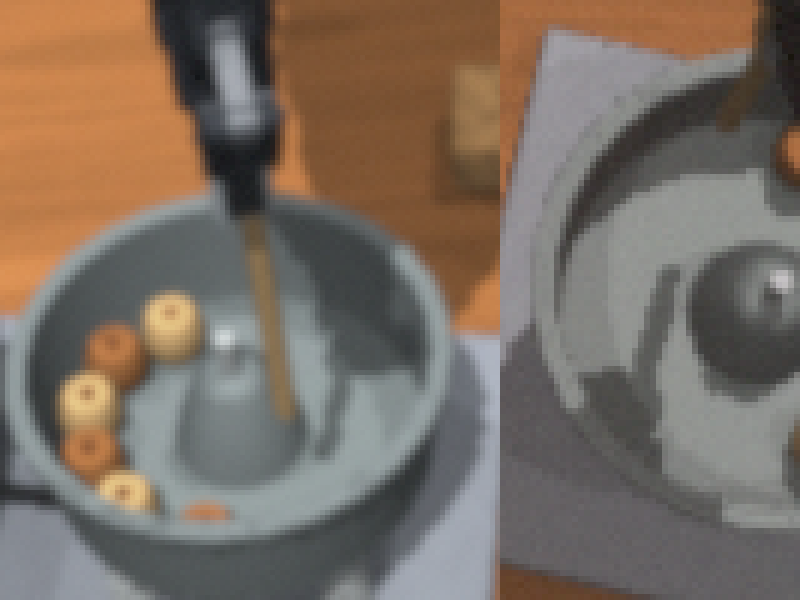

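The tip sits about 3 mm toward -x of the TCP axis, a small tilt. I'll compensate, re-enter behind the first bead and sweep along the outer wall.

```bash
python3 -m crank '{"linear":[[0.015,0.006,-0.08],[0.015,0.006,-0.16],[0.015,0.006,-0.23],[0.015,0.006,-0.296],[0.015,0.006,-0.296]],"delta_rot":[[0,0,0],[0,0,0],[0,0,0],[0,0,0],[0,0,0]],"fingers":[-1,-1,-1,-1,-1]}' |grep -E "pos|force"
python3 -m crank '{"linear":[[0.008,-0.024,0],[0.012,-0.050,0],[0.015,-0.075,0],[0.014,-0.101,0],[0.011,-0.126,0]],"delta_rot":[[0,0,0],[0,0,0],[0,0,0],[0,0,0],[0,0,0]],"fingers":[-1,-1,-1,-1,-1]}' 100 |grep -E "pos|force"
python3 look.py
```

```text
position: [0.6404, -0.0393, 0.2279]
force: [-0.2, 0.2, -0.8]
finger_force: 78.2
position: [0.6443, -0.071, 0.23]
force: [0.3, -0.5, -1.0]
finger_force: 97.4
tcp [ 0.6443 -0.071   0.23  ] tip z 0.0863 r,ang 0.0643 -10.4 [ 0.3 -0.5 -1. ]
scene
yel [201 264  13  13 132] r 0.066 a -106.0
yel [229 270   7  23  68] r 0.022 a -38.0
yel [209 283  12   9  66] r 0.057 a -60.0
red [207 255  12  13 113] r 0.067 a -130.0
red [202 276  12  11  94] r 0.064 a -83.0
top
yel [400 180  11   9  63] r 0.063 a -51.0
yel [406 202  10  10  80] r 0.064 a -101.0
yel [390 219  10  10  75] r 0.057 a -153.0
red [389 171  12  11  90] r 0.063 a -24.0
red [405 190  11  12 100] r 0.063 a -77.0
red [400 212  11  12  97] r 0.063 a -128.0
```

```bash
python3 -m crank '{"linear":[[-0.006,-0.025,0],[-0.014,-0.049,0],[-0.025,-0.072,0]],"delta_rot":[[0,0,0],[0,0,0],[0,0,0]],"fingers":[-1,-1,-1]}' |grep -E "pos|force"
python3 look.py
```

```text
position: [0.6378, -0.0886, 0.2298]
force: [0.2, 0.3, -0.7]
finger_force: 97.4
tcp [ 0.6378 -0.0886  0.2298] tip z 0.0861 r,ang 0.0639 -27.2 [ 0.2  0.3 -0.7]
scene
yel [225 246  10  10  79] r 0.067 a -167.0
yel [203 259  13  13 101] r 0.068 a -117.0
yel [219 268   9  25  73] r 0.035 a -66.0
yel [203 278  14  12  93] r 0.061 a -74.0
red [200 270  13  12 106] r 0.067 a -96.0
red [214 287  10   5  31] r 0.054 a -50.0
top
yel [405 186  10  10  79] r 0.065 a -67.0
yel [404 209  10  10  81] r 0.064 a -116.0
yel [385 222   9   9  54] r 0.06 a -167.0
red [397 176  11  11  95] r 0.063 a -42.0
red [407 197  11  12  96] r 0.065 a -92.0
red [395 218  11  11  92] r 0.064 a -142.0
```

```bash
python3 -m crank '{"linear":[[-0.013,-0.022,0],[-0.029,-0.042,0],[-0.046,-0.061,0],[-0.065,-0.078,0],[-0.086,-0.092,0]],"delta_rot":[[0,0,0],[0,0,0],[0,0,0],[0,0,0],[0,0,0]],"fingers":[-1,-1,-1,-1,-1]}' |grep -E "pos|force"
python3 look.py
```

```text
position: [0.616, -0.1116, 0.2298]
force: [0.6, -0.0, -0.1]
finger_force: 97.4
tcp [ 0.616  -0.1116  0.2298] tip z 0.0861 r,ang 0.0628 -56.1 [ 0.6 -0.  -0.1]
scene
yel [238 244  13  13 129] r 0.064 a 165.0
yel [214 249  10  10  77] r 0.072 a -148.0
yel [201 260  16  30 204] r 0.062 a -98.0
red [226 245  12  12  99] r 0.067 a -170.0
red [209 257   8  13  58] r 0.064 a -127.0
red [203 278  10  11  64] r 0.065 a -78.0
top
yel [406 200  11  11  84] r 0.064 a -97.0
yel [370 221  10  10  76] r 0.061 a 161.0
yel [394 220   9   9  52] r 0.064 a -147.0
red [405 188  11  12 101] r 0.063 a -73.0
red [402 211  11  11  94] r 0.064 a -123.0
red [381 223  11  11  82] r 0.063 a -173.0
```

All six beads have moved by 55° or more along the trough and are still in the bowl. Next: back off, lift, and go over the reset hole.

```bash
python3 -m crank '{"linear":[[0.02,0.013,0],[0.02,0.013,0.03],[0.02,0.013,0.12],[0.02,0.013,0.23],[0.02,0.013,0.32]],"delta_rot":[[0,0,0],[0,0,0],[0,0,0],[0,0,0],[0,0,0]],"fingers":[-1,-1,-1,-1,-1]}' |grep -E "pos|force"
python3 -m crank '{"linear":[[-0.1,-0.12,0],[-0.2,-0.24,0],[-0.3,-0.36,0],[-0.4,-0.48,0],[-0.41,-0.487,0]],"delta_rot":[[0,0,0],[0,0,0],[0,0,0],[0,0,0],[0,0,0]],"fingers":[-1,-1,-1,-1,-1]}' |grep -E "pos|force"
python3 -m crank '{"linear":[[0,0,-0.06],[0,0,-0.12],[0,0,-0.18],[0,0,-0.18],[0,0,-0.18]],"delta_rot":[[0,0,0],[0,0,0],[0,0,0],[0,0,0],[0,0,0]],"fingers":[-1,-1,-1,-1,-1]}' |grep -E "pos|force"
python3 look.py
python3 - <<'E'
from h import *
np.set_printoptions(linewidth=250)
p=observe()["position"]
for n in("scene","top"):
    f=grab_frame(n);q=px(f,p-[0,0,.1437])[0];h=px(f,[.5155,-.2292,.1025])[0];print(n,q,h)
    hsv=cv2.cvtColor(f["image"],cv2.COLOR_RGB2HSV);x,y=q.astype(int)
    for k in (0,1,2): print("HSV"[k],y-14,x-10);print(hsv[y-14:y+12,x-10:x+14,k])
E
```

```text
position: [0.6219, -0.1073, 0.3117]
force: [0.1, -1.7, 0.2]
finger_force: 97.5
position: [0.5164, -0.2338, 0.3104]
force: [-0.3, 0.7, 0.7]
finger_force: 97.6
position: [0.5194, -0.2293, 0.2654]
force: [-0.2, -0.2, -0.1]
finger_force: 97.6
tcp [ 0.5194 -0.2293  0.2654] tip z 0.1217 r,ang 0.1807 -109.9 [-0.2 -0.2 -0.1]
scene
yel [239 244  13  13 127] r 0.064 a 163.0
yel [214 248  13  14 129] r 0.067 a -148.0
yel [201 265  13  14 129] r 0.067 a -103.0
red [227 244  12  12 110] r 0.066 a -172.0
red [205 257  13  12 106] r 0.067 a -126.0
red [203 277  12  12  99] r 0.062 a -78.0
top
yel [407 200  10  10  79] r 0.064 a -97.0
yel [370 221  10  10  74] r 0.061 a 161.0
yel [394 220  10  10  79] r 0.064 a -147.0
red [405 188  11  12  94] r 0.063 a -73.0
red [402 211  11  12  93] r 0.064 a -123.0
red [381 223  12  10  86] r 0.063 a -173.0
scene [152.17196352 251.75793322] [154.4825271  256.28688661]
H 237 142
[[ 13  13  13  13  13  13  14  16  17  16  14  13  13  13  13  13  13  13  14  13  13  13  13  13]
 [ 14  13  13  13  13  13  13  15  17  17  16  14  13  13  13  13  13  13  13  13  13  13
[... 14671 characters left out ...]
4 159]
 [201 198 188 157 149 120  66  41  46  60  78 118 167 181 182 197 202 200 199 187 165 158 157 166]
 [201 198 195 174 133 125  97  74  67  81 110 152 185 187 186 199 199 199 198 181 161 155 158 167]
 [200 200 198 179 129 118 117 117 138 157 164 167 184 182 197 200 201 202 195 176 156 154 156 166]
 [203 200 190 168 151 137 118 140 173 184 177 163 176 192 198 202 200 201 191 169 150 151 152 164]
 [202 200 188 163 158 153 139 142 160 170 182 187 189 199 197 200 200 199 184 160 148 147 156 165]
 [201 199 188 164 159 162 165 181 186 191 192 199 201 201 199 202 204 198 181 148 145 146 158 162]
 [200 198 189 160 159 159 174 196 201 197 199 200 198 201 200 204 202 196 170 146 145 145 156 166]]
```

Run:
```python
from h import *
import pickle
s=pickle.load(open("scene0.pkl","rb"));t=pickle.load(open("top0.pkl","rb"))
h=np.array([.5155,-.2292])
# per-camera local bias from hole: measured hole pixel vs projected
from scipy.optimize import least_squares
bs=np.array([156.1,257.3])-px(s,[*h,.1025])[0]
print("scene bias",bs)
def res(P): return np.r_[px(t,P)[0]-[459.4,228.8], px(s,P)[0]-bs-[154.9,250.2]]
r=least_squares(res,[.516,-.229,.12]);print("tip",r.x,r.fun)
for z in (.1217,.125):
    print(z,"top only",onz(t,459.4,228.8,z),"scene only",onz(s,154.9-bs[0],250.2-bs[1],z))
```

```text
scene bias [1.6174729  1.01311339]
tip [ 0.51763303 -0.223509    0.12090265] [-1.39209507 -0.03401501 -1.31031091 -0.11596512]
0.1217 top only [ 0.51753442 -0.22641078  0.1217    ] scene only [ 0.51234378 -0.22757021  0.1217    ]
0.125 top only [ 0.51706496 -0.22545843  0.125     ] scene only [ 0.51534359 -0.22671207  0.125     ]
```

```bash
python3 -m crank '{"linear":[[0,-0.008,-0.02],[0,-0.008,-0.04],[0,-0.008,-0.056],[0,-0.008,-0.056],[0,-0.008,-0.056]],"delta_rot":[[0,0,0],[0,0,0],[0,0,0],[0,0,0],[0,0,0]],"fingers":[-1,-1,-1,-1,-1]}' |grep -E "pos|force"
python3 - <<'E'
from h import *
np.set_printoptions(linewidth=250)
p=observe()["position"]
for n in("scene","top"):
    f=grab_frame(n);q=px(f,p-[0,0,.1437])[0];h=px(f,[.5155,-.2292,.1025])[0];print(n,q,h)
    hsv=cv2.cvtColor(f["image"],cv2.COLOR_RGB2HSV);x,y=q.astype(int)
    for k in (1,2): print("HSV"[k],y-8,x-9);print(hsv[y-8:y+9,x-9:x+11,k])
E
```

```text
position: [0.519, -0.2316, 0.2507]
force: [-0.0, -0.3, -0.9]
finger_force: 97.6
scene [152.81436925 256.31634377] [154.4825271  256.28688661]
S 248 143
[[156 156 138  86  38  28  33  34  38  63  98  94  62  40  27  31  39  46  45  32]
 [154 152 120  57  15   7   6   4   8  40  81  86  41  11   2   4   3   7   4   2]
 [156 145  95  31   2  15  16  13   4  23  67  90  49   8   9   9   8   9  12   8]
 [156 134  72  10   4   9  10   9   5   8  49  91  71  25   2   7  10  11  11   8]
 [153 117  48   3   6   8   9   8   6   1  36  85  95  54  15   6   9  13   8   9]
 [144  92  25   1   8   6   6   8   7   4  26  75  99  83  32   0   9  10   8   9]
 [131  68   8   5   8   6   6   8   8   6  14  55  89  92  44   5   7  10   8   9]
 [113  46   2   6   6   8   8   9   9   9   0  30  64  71  39   5   7  10   9   9]
 [ 86  26   3   6   6   6   8   7  11  12   4  12  32  34  18   4   8  10  12   9]
 [ 68   7   5   6   8   9   8  11  12  12  12   4   4   2   4   9  10  10  11   9]
 [ 47   3   5   8   6   8   7   9  11  10  11  11   9  10  10  11  10  13   8   8]
 [ 26   2   6   6   6   8   7  10  
[... 4089 characters left out ...]
71  71  82 106 149 173 189 197 192]
 [200 198 189 162 169 106  61  71  71  71  71  81  91 131 170 187 195 199 200 187]
 [199 199 187 163 166 108  57  57  67  68  75  94 138 174 191 198 199 201 198 188]
 [201 200 187 157 151 120  63  39  55  62  77 116 168 181 183 199 201 198 197 184]
 [199 202 195 173 133 121  86  64  65  82 108 151 185 185 185 198 199 201 200 180]
 [199 202 197 185 143 120 114 109 130 157 162 168 185 184 194 198 201 199 193 174]
 [201 201 201 196 173 140 117 124 151 182 178 163 174 192 201 201 202 203 190 168]
 [201 198 202 192 171 155 141 132 151 170 180 187 191 199 202 200 200 199 184 158]
 [201 203 201 188 161 159 157 166 182 190 197 201 197 201 200 200 198 198 181 149]]
```

```bash
python3 -m crank '{"linear":[[0.002,0,-0.008],[0.002,0,-0.016],[0.002,0,-0.024],[0.002,0,-0.032],[0.002,0,-0.04]],"delta_rot":[[0,0,0],[0,0,0],[0,0,0],[0,0,0],[0,0,0]],"fingers":[-1,-1,-1,-1,-1]}' |grep -E "pos|force"
python3 -m crank '{"linear":[[0,0,0],[0,0,0]],"delta_rot":[[0,0,0],[0,0,0]],"fingers":[-1,-1]}' |grep -E "pos|force"
```

```text
position: [0.5195, -0.2316, 0.2406]
force: [0.0, -0.1, 0.4]
finger_force: 97.6
position: [0.5195, -0.2316, 0.2408]
force: [0.0, 0.7, 0.7]
finger_force: 97.6
```

```bash
python3 -m crank '{"linear":[[0,0,-0.01],[0,0,-0.02],[0,0,-0.03],[0,0,-0.04],[0,0,-0.05]],"delta_rot":[[0,0,0],[0,0,0],[0,0,0],[0,0,0],[0,0,0]],"fingers":[-1,-1,-1,-1,-1]}' |grep -E "pos|force"
python3 -m crank '{"linear":[[0,0,-0.005],[0,0,-0.01],[0,0,-0.015],[0,0,-0.02],[0,0,-0.02]],"delta_rot":[[0,0,0],[0,0,0],[0,0,0],[0,0,0],[0,0,0]],"fingers":[-1,-1,-1,-1,-1]}' |grep -E "pos|force"
python3 -m crank '{"linear":[[0,0,-0.004],[0,0,-0.008],[0,0,-0.008]],"delta_rot":[[0,0,0],[0,0,0],[0,0,0]],"fingers":[-1,-1,-1]}' |grep -E "pos|force"
```

```text
position: [0.5195, -0.2316, 0.228]
force: [0.0, 0.5, 0.2]
finger_force: 97.6
position: [0.5195, -0.2316, 0.2233]
force: [-0.0, 0.2, 1.5]
finger_force: 97.7
position: [0.5196, -0.2317, 0.2213]
force: [-0.1, 0.2, 3.1]
finger_force: 97.8
```

```bash
for i in 1 2; do :; done
python3 -m crank '{"linear":[[0,0,-0.004],[0,0,-0.008],[0,0,-0.008]],"delta_rot":[[0,0,0],[0,0,0],[0,0,0]],"fingers":[-1,-1,-1]}' |grep -E "pos|force"
python3 -m crank '{"linear":[[0,0,-0.004],[0,0,-0.006],[0,0,-0.006]],"delta_rot":[[0,0,0],[0,0,0],[0,0,0]],"fingers":[-1,-1,-1]}' |grep -E "pos|force"
python3 -m crank '{"linear":[[0,0,-0.004],[0,0,-0.004],[0,0,-0.004]],"delta_rot":[[0,0,0],[0,0,0],[0,0,0]],"fingers":[-1,-1,-1]}' |grep -E "pos|force"
```

```text
position: [0.5196, -0.2316, 0.2193]
force: [0.0, 0.4, 5.4]
finger_force: 98.0
position: [0.5199, -0.2318, 0.2186]
force: [-2.1, 0.5, 14.1]
finger_force: 99.4
position: [0.5203, -0.2319, 0.2183]
force: [-3.9, -0.2, 24.8]
finger_force: 100.6
```

Spring signature is clear (1.5, 3.1, 5.4 N), then a hard stop. Easing slightly, checking that it holds, and handing in.

```bash
python3 -m crank '{"linear":[[0,0,0.002],[0,0,0.002],[0,0,0.002],[0,0,0.002],[0,0,0.002]],"delta_rot":[[0,0,0],[0,0,0],[0,0,0],[0,0,0],[0,0,0]],"fingers":[-1,-1,-1,-1,-1]}' |grep -E "clock|pos|force"
python3 -m crank '{"linear":[[0,0,0],[0,0,0],[0,0,0],[0,0,0],[0,0,0]],"delta_rot":[[0,0,0],[0,0,0],[0,0,0],[0,0,0],[0,0,0]],"fingers":[-1,-1,-1,-1,-1]}' |grep -E "clock|pos|force"
python3 look.py
```

```text
clock: 17.95
position: [0.5201, -0.2318, 0.2184]
force: [-2.1, 0.2, 18.4]
finger_force: 99.7
clock: 18.45
position: [0.5201, -0.2319, 0.2184]
force: [-2.4, 0.9, 19.7]
finger_force: 99.7
tcp [ 0.5201 -0.2319  0.2184] tip z 0.0747 r,ang 0.1829 -109.5 [-2.4  0.9 19.7]
scene
yel [239 244  13  13 125] r 0.064 a 163.0
yel [214 248  13  14 131] r 0.067 a -148.0
yel [201 266  13  13 130] r 0.066 a -102.0
red [227 245  12  11 106] r 0.066 a -172.0
red [205 257  13  12 106] r 0.067 a -126.0
red [203 277  12  12  97] r 0.062 a -78.0
top
yel [407 200  10  10  78] r 0.064 a -97.0
yel [370 221  10  10  75] r 0.061 a 161.0
yel [394 220  10  10  78] r 0.064 a -147.0
red [405 188  11  12  92] r 0.063 a -73.0
red [402 211  11  11  97] r 0.064 a -123.0
red [381 223  12  10  89] r 0.063 a -173.0
```

Tip z is 0.0747, matching the fully-down height of 0.075, with a steady push of about 19 N.

```bash
python3 -c "
from workcell import bot
print(bot.job_done())"
```

```text
the job is handed in; nothing more can be done
None
```

I handed the job in at about 18.5 s: all six beads have moved by more than twice their own width and are still in the bowl, and the gripped stick is holding the reset button fully down at about 19 N.

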